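# Change over the boards at the test slides

### The arm

A 6-joint arm with a two-finger parallel gripper is mounted at the origin on the work surface. World frame = base frame: x ahead of the robot, y to its left, z up, the work surface at z = 0. Lengths are in mm, angles in degrees, forces in N, time in s.
With the tool pointing down it reaches from about 300 to 850 mm from the base axis. Payload 4.2 kg.
Tool frame: the origin (TCP) lies at the very end of the fingers, on their centre line; the grasp point (between the pads) lies 19 mm behind it; z points along the fingers, y is the direction in which the jaws open and shut (so a half turn about z gives the same grasp; the last joint's range is limited). The gripper opens to 91 mm and grips with 3 to 60 N. Pads are 32 mm wide; open, the fingers measure 118 mm over their backs; the gripper's body (76 mm by 178 mm) begins 60 mm behind the grasp point.
Start: joints at [-67.323, 18.312, 89.639, -0, 72.044, -1.146], TCP at [232.26, -526.021, 213.976] pointing down, gripper open.
Joint ranges: [-177.97, 177.97], [-48.28, 115.42], [12.27, 149.76], [-77.06, 257.06], [2.81, 150.46], [-146.56, 146.56]. Speed limits (degrees/s): [147.25, 147.25, 180, 180, 180, 180].

### API

Orientations are given as [roll, pitch, yaw] about the fixed x, y, z axes, in that order (R = Rz(yaw) Ry(pitch) Rx(roll)).
In Python, from workcell import telemetry, grab_frame, job gives the robot as it stands.
- The arm moves only by the tool drive_tool, never from a script. Its argument "moves" is a list of rows, each an object of numbers: "claw": the closure, from -1 (fully open) to 1 (shut); "dx", "dy", "dz": the shift along the tool's x, y, z in units of 20 mm (1.0 is 20 mm); "yaw": the turn about the tool's z in units of 0.15 rad (1.0 is 0.15 rad). In form: [{"claw": .., "dx": .., "dy": .., "dz": .., "yaw": ..}, ...]. A call has 1 to 5 rows; each row shifts and turns the pose as measured when the row begins, along the tool's axes as they then stand; what a row does not reach is not made up. A row lasts 1/8 s, in which the tool goes at most 62.5 mm and 10.7 degrees, less where a joint would pass 70% of its speed; a pose out of reach is approached as far as the arm can. A call with a number of a shift or a turn outside -1 to 1 is refused whole. A call with a gripper value outside its range is refused whole. The fingers move at their own pace and stop on an object; "grip_force" is the grip in N (left out, the last holds). Time passes only in rows, so rows that do not move let the fingers close. It gives the time, the measured TCP pose, the force and the opening at its end, in the units of the state.
- telemetry.state(): the state, without advancing time (a new reading comes with each control period).
- grab_frame(name): name is "scene" or "top"; returns a dict with "color" (384x512x3 uint8, blue, green, red), "vertical_fov" (degrees; the focal length in pixels is half the picture's height over the tangent of half this angle, whatever the lens; pixels are square), "cx", "cy" (the principal point, pixels), "pose" (4x4, takes a point from camera to world coordinates). Camera axes: x right, y down, z forward; pixel columns grow to the right and rows downward; lengths in mm; the calibration is good to about 2 mm. A picture is of the moment at which its call begins. There is no depth.
- job.job_done(): hands the job in, once; it reports no verdict.
The state is a dict: "time_s": time; "qpos": joint angles; "qvel": joint speeds; "effort": joint torques, N m; "ee_pos": TCP position; "ee_rot": TCP orientation; "force": force on the tool from outside, world axes, zero at the start; "torque": the same for the moment, N m; "gripper_width": finger opening in mm.
Only numpy, scipy, OpenCV 4.12 (cv2) and the standard library are available. Lean on these libraries where they do the work, as an engineer would, in place of code of your own. Each camera call takes 0.05 s, during which the arm holds its last target.

### The job

The board under the test head is finished: hook a fingertip behind the upstanding lip of its carrier and draw the carrier out along its rails all the way to its stop. Then push the other carrier, the one that stands out with the waiting board, fully home under its own test head, pushing with the fingers on the front of its lip. Grasp or pinch nothing, do not touch the boards (they stay lying in their carriers), and leave the other things on the bench as they are.

Things in the scene. Friction and masses are not known exactly. Their poses are not given: they have to be found in the camera images.
- finished_slide: Fixed grey test slide of the finished board, 285 x 110 mm, 75 high; carrier starts 0 to 20 mm out. Far part roofed by a test head 90 long, underside 45, top 75 mm up. Rails 24 high. Origin on the bench, centre line, 20 mm before the head's front face; +x points under the head (way in), z up; base from x -165 to +120 mm. The two units are alike, swap sides, yaw up to 0.3 rad.
- finished_carrier (a joint): How far out its aluminium carrier is, m: 0 = fully home, 0.10 = outer stop; grows towards the unit's -x. Slides against about 2.5 N of friction, stays where left. Floor 80 mm wide, top 18 mm above the bench; behind the lip 56 mm of empty floor for a fingertip, then a board pocket 110 x 74 mm with walls 10 mm high.
- finished_lip_back (a point): Back half (solid finished_carrier_c5) of the upstanding lip at the carrier's front end: the face to hook behind. 70 mm wide, 4 thick, from 18 to 55 mm above the bench. Origin: middle of the top edge of its back face (towards the head). Unit axes: drawing out is along -x. Moves with the carrier; fully home it is at x = -65 mm of the unit, 85 mm before the head.
- finished_lip_front (a point): Front half (solid finished_carrier_c6) of the same lip, 70 mm wide, 4 thick, from 18 to 50 mm above the bench. Origin: middle of the top edge of its front face (towards the robot, 8 mm before the back face). Axes as the unit's: pushing home is along +x. Moves with the carrier.
- finished_board: Loose green circuit board, 66 (x) by 60 by 3 mm with a connector 13 mm high, 35 to 65 g, lying with some play in this carrier's pocket (110 by 74 mm). Origin at the centre of its underside. It rides along by itself.
- waiting_slide: Fixed grey test slide of the waiting board, 285 x 110 mm, 75 high; carrier starts 70 to 100 mm out. Far part roofed by a test head 90 long, underside 45, top 75 mm up. Rails 24 high. Origin on the bench, centre line, 20 mm before the head's front face; +x points under the head (way in), z up; base from x -165 to +120 mm. The two units are alike, swap sides, yaw up to 0.3 rad.
- waiting_carrier (a joint): How far out its aluminium carrier is, m: 0 = fully home, 0.10 = outer stop; grows towards the unit's -x. Slides against about 2.5 N of friction, stays where left. Floor 80 mm wide, top 18 mm above the bench; behind the lip 56 mm of empty floor for a fingertip, then a board pocket 110 x 74 mm with walls 10 mm high.
- waiting_lip_back (a point): Back half (solid waiting_carrier_c5) of the upstanding lip at the carrier's front end: the face to hook behind. 70 mm wide, 4 thick, from 18 to 55 mm above the bench. Origin: middle of the top edge of its back face (towards the head). Unit axes: drawing out is along -x. Moves with the carrier; fully home it is at x = -65 mm of the unit, 85 mm before the head.
- waiting_lip_front (a point): Front half (solid waiting_carrier_c6) of the same lip, 70 mm wide, 4 thick, from 18 to 50 mm above the bench. Origin: middle of the top edge of its front face (towards the robot, 8 mm before the back face). Axes as the unit's: pushing home is along +x. Moves with the carrier.
- waiting_board: Loose green circuit board, 66 (x) by 60 by 3 mm with a connector 13 mm high, 35 to 65 g, lying with some play in this carrier's pocket (110 by 74 mm). Origin at the centre of its underside. It rides along by itself.
- spool: Bystander: loose reel of solder standing on the bench, 56 mm across, 40 high; origin at the centre of its underside.
- flux: Bystander: loose white bottle, 40 mm across, 90 high; origin at the centre of its underside.
- driver: Bystander: loose screwdriver 160 mm long lying along its x; origin under its middle.
- tape: Bystander: loose roll of tape lying flat, 60 mm across, 20 high; origin at the centre of its underside.
Not all that is in view belongs to the job. What is shaped like the finished_board but pink or purple is not meant.

How it is judged:
By the outcome, as a careful person would: the job done as asked, in the order asked, and still so for the second after the job is handed in, with the robot touching nothing.
It also fails if it takes over 48 s, if anything falls off the work surface, if the arm or the gripper's body presses on something with over 40 N, if the wrist force passes 120 N, or if a joint passes its speed limit or range.

## Working session

There is one attempt and no reset: what is moved stays moved. The work goes in short steps, Python scripts to look and compute and a tool call to move; the robot and the scene stay as the last step left them, time stands still between calls to the robot, and variables do not carry over. Pictures are saved under pics/ and viewed, and the job is handed in when it is done.

Besides the shell and the picture viewer there is one more tool, called after "Request:" in YAML: its name, and indented under it one key for each argument. drive_tool: Moves the arm, as the interface text tells. Its arguments: {"type":"object","properties":{"moves":{"type":"array"},"grip_force":{"type":"number"}},"required":["moves"]}

```bash
mkdir -p pics; ls; python3 - <<'E'
from workcell import telemetry, grab_frame
import cv2,numpy as np
s=telemetry.state();print({k:np.round(v,2).tolist() for k,v in s.items()})
for n in("scene","top"):
    f=grab_frame(n);cv2.imwrite(f"pics/{n}0.png",f["color"]);print(n,f["vertical_fov"],f["cx"],f["cy"],np.round(f["pose"],3).tolist())
E
```

```text
pics
{'time_s': 0.0, 'qpos': [-67.32, 18.35, 89.71, -0.0, 72.04, -1.15], 'qvel': [-0.02, -0.06, -0.04, 0.06, 0.09, -0.12], 'effort': [-0.0, -41.25, -23.2, 0.07, 0.05, -0.0], 'ee_pos': [232.05, -525.54, 213.13], 'ee_rot': [-179.9, -0.0, 23.82], 'force': [0.15, -0.45, -0.34], 'torque': [0.02, 0.05, 0.0], 'gripper_width': 91.21}
scene 56.41986780993036 255.32619261109505 191.3314701093571 [[0.878, 0.336, -0.341, 1018.442], [0.479, -0.637, 0.604, -718.115], [-0.014, -0.694, -0.72, 944.659], [0.0, 0.0, 0.0, 1.0]]
top 50.633390138265675 256.6610731495705 188.03966676709015 [[-0.029, -0.995, 0.099, 459.026], [-0.999, 0.025, -0.034, 41.344], [0.031, -0.1, -0.995, 1130.014], [0.0, 0.0, 0.0, 1.0]]
```

View pics/scene0.png

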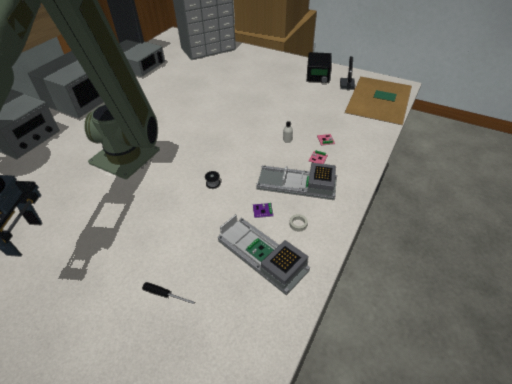

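View pics/top0.png

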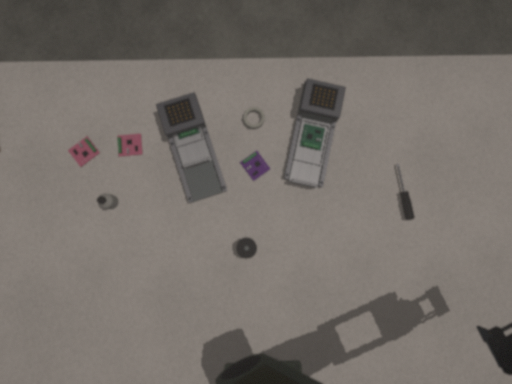

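The top view shows two units. At left (~190,145) only a sliver of green shows under the head and the front of the slide base is bare, so that is the finished unit. At right (~315,135) the board lies visible and the carrier stands out, so that is the waiting unit. The pink (83,151), (130,145) and purple (255,165) boards are decoys. I'll confirm this with enlarged crops.

```bash
python3 - <<'E'
import cv2,numpy as np
t=cv2.imread("pics/top0.png");s=cv2.imread("pics/scene0.png")
a=cv2.resize(t[85:210,145:235],None,fx=4.4,fy=4.4,interpolation=cv2.INTER_CUBIC)
b=cv2.resize(t[70:195,270:360],None,fx=4.4,fy=4.4,interpolation=cv2.INTER_CUBIC)
cv2.imwrite("pics/tc.png",np.hstack([a,b])) 
a=cv2.resize(s[155:205,250:345],None,fx=6,fy=6,interpolation=cv2.INTER_CUBIC)
cv2.imwrite("pics/s1.png",a)
b=cv2.resize(s[205:300,210:315],None,fx=6,fy=6,interpolation=cv2.INTER_CUBIC)
cv2.imwrite("pics/s2.png",b)
E
```

```text
(no output)
```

View pics/tc.png

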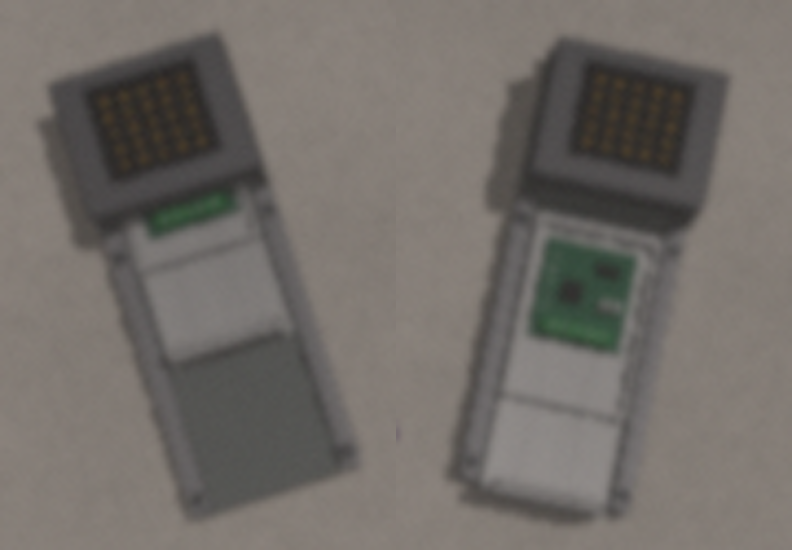

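View pics/s1.png

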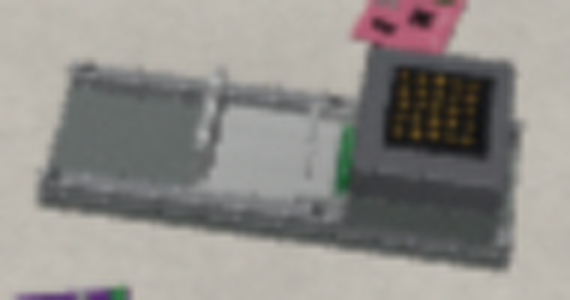

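View pics/s2.png

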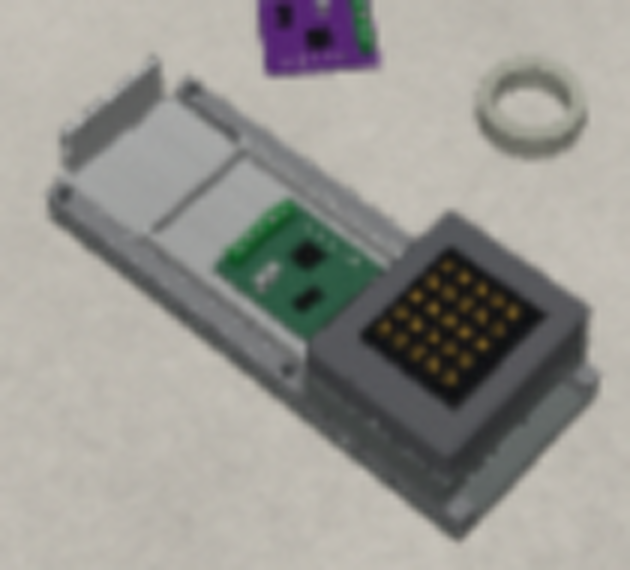

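```bash
cat > h.py <<'E'
import numpy as np,cv2
from workcell import telemetry,grab_frame
def ray(f,u,v):
    F=f["color"].shape[0]/2/np.tan(np.radians(f["vertical_fov"]/2))
    d=np.array(f["pose"])[:3,:3]@np.array([(u-f["cx"])/F,(v-f["cy"])/F,1.]);return np.array(f["pose"])[:3,3],d
def onz(f,u,v,z):
    o,d=ray(f,u,v);return o+d*(z-o[2])/d[2]
def proj(f,p):
    F=f["color"].shape[0]/2/np.tan(np.radians(f["vertical_fov"]/2))
    P=np.array(f["pose"]);c=P[:3,:3].T@(np.asarray(p,float)-P[:3,3]);return np.array([f["cx"]+F*c[0]/c[2],f["cy"]+F*c[1]/c[2]])
def crop(img,x0,y0,x1,y1,s,name,g=1.8):
    a=cv2.resize(np.clip(img[y0:y1,x0:x1].astype(float)*g,0,255).astype(np.uint8),None,fx=s,fy=s,interpolation=cv2.INTER_CUBIC)
    for x in range(x0-x0%10+10,x1,10):
        cv2.line(a,((x-x0)*s,0),((x-x0)*s,6),(0,0,255),1);cv2.putText(a,str(x),((x-x0)*s+1,16),0,.35,(0,0,255))
    for y in range(y0-y0%10+10,y1,10):
        cv2.line(a,(0,(y-y0)*s),(6,(y-y0)*s),(0,0,255),1);cv2.putText(a,str(y),(8,(y-y0)*s+4),0,.35,(0,0,255))
    cv2.imwrite(name,a)
E
python3 - <<'E'
from h import *
t=cv2.imread("pics/top0.png");s=cv2.imread("pics/scene0.png")
crop(t,148,85,233,209,4,"pics/a1.png");crop(t,275,72,360,196,4,"pics/a2.png")
a=cv2.imread("pics/a1.png");b=cv2.imread("pics/a2.png");cv2.imwrite("pics/a12.png",np.hstack([a,b]))
crop(s,250,155,345,205,8,"pics/b1.png",1);crop(s,212,208,314,296,6,"pics/b2.png",1)
E
```

```text
(no output)
```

View pics/a12.png

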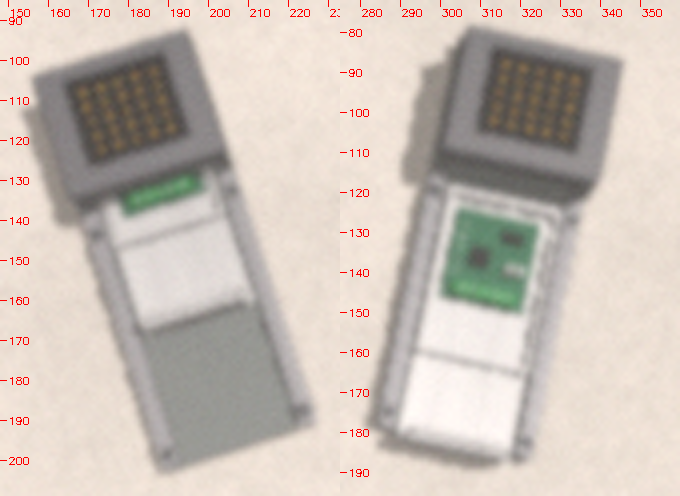

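View pics/b1.png

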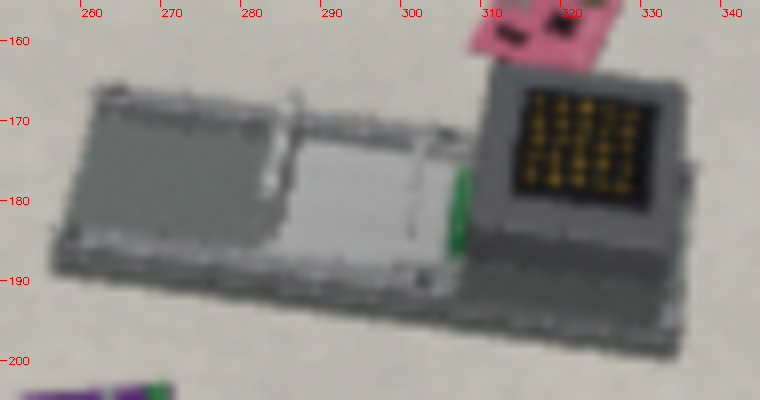

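View pics/b2.png

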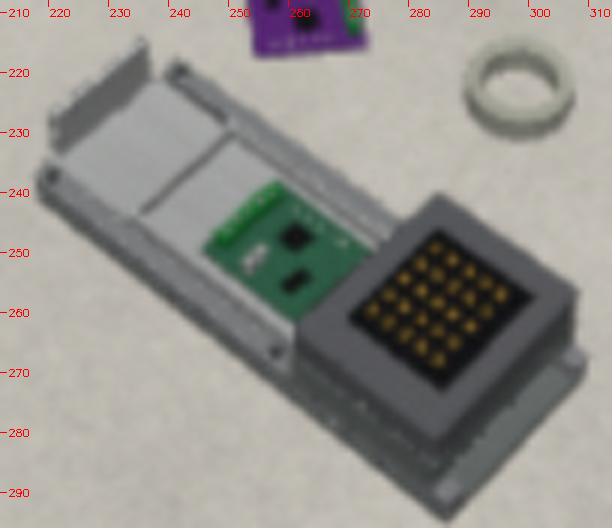

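```bash
python3 - <<'E'
from h import *
t=grab_frame("top");s=grab_frame("scene")
def show(n,f,L,z):
    P=[onz(f,u,v,z)[:2] for u,v in L];print(n,z,np.round(P,1).tolist(),"sides",[round(float(np.linalg.norm(P[i]-P[i-1])),1) for i in range(len(P))]);return P
for n,hd,rf in (("fin",[(157,104),(194.5,92.5),(206,127),(168,138)],[(187.5,202.5),(225,191)]),("wait",[(305,72.5),(345,80),(338,119),(300,108)],[(284,180.5),(323,188)])):
    H=show(n+" head",t,hd,75);R=show(n+" railfront",t,rf,24)
    a=np.mean(H[:2],0);b=np.mean(R,0);d=a-b;L=np.linalg.norm(d);yaw=np.degrees(np.arctan2(d[1],d[0]));print("len(285?)",L,"yaw",yaw)
    yw=R[0]-R[1];print("yaw from rail front",np.degrees(np.arctan2(yw[1],yw[0]))-90,"from head back",np.degrees(np.arctan2(*(H[0]-H[1])[::-1]))-90)
    print("origin from rail",b+165*d/L,"from head",a-110*d/L)
show("s fin head",s,[(310.5,163),(334,165),(334,190),(307,184)],75);show("s fin railfront",s,[(261,166),(257,186)],24)
show("s wait head",s,[(284,240),(306.5,257),(283,281),(261,262)],75);show("s wait railfront",s,[(239,218),(217.5,236)],24)
show("lip fin top",t,[(184,167),(212,159)],52);show("lip fin scene",s,[(285.5,166.5),(282,178)],52)
show("lip wait top",t,[(290,183),(318,187)],52);show("lip wait scene",s,[(234,215),(219.5,229)],52)
E
```

```text
fin head 75 [[794.0, 262.6], [823.6, 163.3], [729.2, 134.4], [701.8, 234.3]] sides [96.5, 103.6, 98.7, 103.7]
fin railfront 24 [[534.1, 192.3], [562.8, 90.1]] sides [106.2, 106.2]
len(285?) 270.0231879818966 yaw 15.416806153887347
yaw from rail front 15.694383007382712 from head back 16.585651998371205
origin from rail [707.53886397 185.05649411] from head [702.74113024 183.73346389]
wait head 75 [[873.8, -134.5], [851.1, -242.3], [743.7, -218.0], [775.9, -117.1]] sides [99.5, 110.2, 110.1, 105.9]
wait railfront 24 [[587.7, -72.5], [564.2, -179.4]] sides [109.5, 109.5]
len(285?) 293.26358663248845 yaw -12.293731089595767
yaw from rail front -12.38350594972701 from head back -11.910736287698512
origin from rail [ 737.14199859 -161.07927985] from head [ 754.98678067 -164.96802633]
s fin head 75 [[715.6, 231.1], [794.8, 260.3], [838.2, 140.9], [746.7, 125.0]] sides [110.5, 84.4, 127.1, 92.9]
s fin railfront 24 [[537.0, 182.9], [574.9, 80.8]] sides [108.9, 108.9]
s wait head 75 [[778.4, -125.3], [860.8, -149.1], [834.7, -250.1], [753.8, -225.1]] sides [102.8, 85.8, 104.3, 84.7]
s wait railfront 24 [[593.3, -79.5], [570.3, -176.0]] sides [99.2, 99.2]
lip fin top 52 [[627.4, 196.7], [647.2, 121.8]] sides [77.5, 77.5]
lip fin scene 52 [[633.3, 195.2], [648.4, 133.8]] sides [63.2, 63.2]
lip wait top 52 [[577.3, -85.5], [564.6, -160.5]] sides [76.0, 76.0]
lip wait scene 52 [[585.4, -95.6], [574.6, -166.4]] sides [71.7, 71.7]
```

```bash
python3 - <<'E'
from h import *
t=grab_frame("top");s=grab_frame("scene")
D={"fin":dict(t=dict(hd=[(155.5,104.5),(194.7,92.5)],rf=[(189,202.5),(226,190)],lip=[(183,167),(211.7,160.5)]),s=dict(hd=[(334,165),(334,190)],rf=[(261,166),(257,186)],lip=[(285.5,166.5),(282,178)])),
"wait":dict(t=dict(hd=[(307.5,78.7),(345.5,87)],rf=[(283.7,178.2),(322.5,187)],lip=[(290,180.7),(320,185.7)]),s=dict(hd=[(306.5,257),(283,281)],rf=[(239,218),(217.5,236)],lip=[(234,215),(219.5,229)]))}
for n in D:
  for k,f in (("t",t),("s",s)):
    d=D[n][k];H=np.array([onz(f,*p,75)[:2] for p in d["hd"]]);R=np.array([onz(f,*p,24)[:2] for p in d["rf"]]);Lp=np.array([onz(f,*p,52)[:2] for p in d["lip"]])
    a=H.mean(0);b=R.mean(0);e=(a-b)/np.linalg.norm(a-b)
    o=((a-110*e)+(b+165*e))/2
    print(n,k,"len275?",round(np.linalg.norm(a-b),1),"yaw",round(np.degrees(np.arctan2(e[1],e[0])),2),"w",np.linalg.norm(H[0]-H[1]).round(1),np.linalg.norm(R[0]-R[1]).round(1),"o",o.round(1),"lip unit x,y",[( (p-o)@e, (p-o)@[-e[1],e[0]]) for p in Lp])
E
```

```text
fin t len275? 269.6 yaw 16.58 w 108.2 105.8 o [705.3 184.1] lip unit x,y [(np.float64(-70.29517256199567), np.float64(36.8371184498657)), (np.float64(-77.05682971666847), np.float64(-41.13890998598682))]
fin s len275? 269.5 yaw 14.79 w 127.1 108.9 o [712.8 173.2] lip unit x,y [(np.float64(-71.21935089291176), np.float64(41.539769283076566)), (np.float64(-72.277378470904), np.float64(-21.662366170489463))]
wait t len275? 271.8 yaw -14.18 w 105.1 109.7 o [ 738.9 -165.1] lip unit x,y [(np.float64(-170.16221557560047), np.float64(38.82550646177488)), (np.float64(-165.54521156874546), np.float64(-42.822470196118914))]
wait s len275? 275.6 yaw -15.12 w 104.3 99.2 o [ 741.3 -170.8] lip unit x,y [(np.float64(-170.18280397604204), np.float64(31.94766041213826)), (np.float64(-162.08269688886992), np.float64(-39.24473644424313))]
```

Now I'll overlay the projected unit outlines on both pictures to check the two poses.

```bash
cat > ov.py <<'E'
from h import *
def corners(o,yaw,out):
    c,s_=np.cos(np.radians(yaw)),np.sin(np.radians(yaw));W=lambda x,y,z:(o[0]+c*x-s_*y,o[1]+s_*x+c*y,z)
    q=lambda x0,x1,y,z:[W(x0,-y,z),W(x1,-y,z),W(x1,y,z),W(x0,y,z)]
    lb=-65-1000*out
    return [(q(20,110,55,75),(0,0,255)),(q(-165,120,55,24),(0,255,0)),(q(lb-4,lb,35,55),(255,0,0))]
def draw(f,x0,y0,x1,y1,s,name,U,g=1.0):
    a=cv2.resize(np.clip(f["color"][y0:y1,x0:x1].astype(float)*g,0,255).astype(np.uint8),None,fx=s,fy=s,interpolation=cv2.INTER_CUBIC)
    for u in U:
        for P,col in corners(*u):
            pp=np.array([(proj(f,p)-[x0,y0]+.5)*s for p in P]).round().astype(int);cv2.polylines(a,[pp],True,col,1)
    cv2.imwrite(name,a)
E
python3 - <<'E'
from ov import *
t=grab_frame("top");s=grab_frame("scene")
U=[((705.5,182),15.9,.009),((739.5,-166.5),-14.2,.1)]
draw(t,148,70,360,210,3,"pics/o1.png",U,1.8);draw(s,210,155,345,300,4,"pics/o2.png",U)
E
```

```text
(no output)
```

View pics/o1.png

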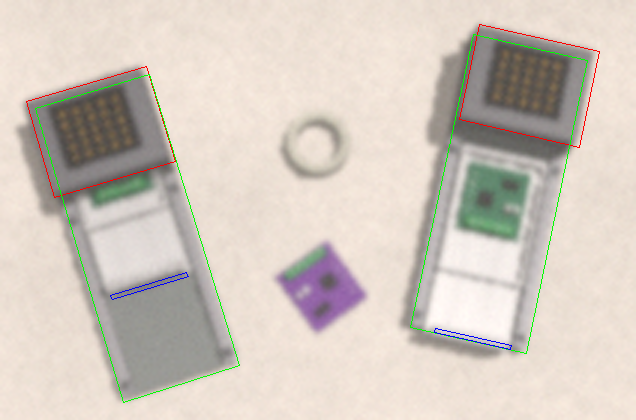

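View pics/o2.png

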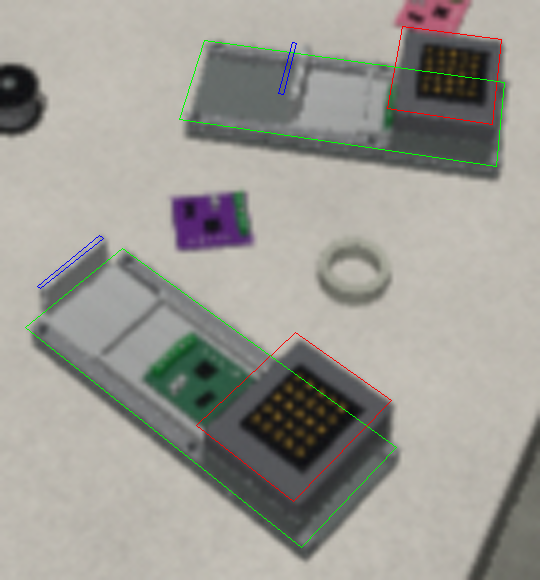

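Request:
drive_tool:
  moves:
    - {"claw": 1, "yaw": 0.46}
    - {"claw": 1, "yaw": 0.46}
    - {"claw": 1, "dx": 1, "dy": -0.9}
    - {"claw": 1, "dx": 1, "dy": -0.9}
    - {"claw": 1, "dx": 1, "dy": -0.9}
  grip_force: 5

```text
validation failed for argument at $.mo...
```

Request:
drive_tool:
  moves:
    - {"claw": 1, "dx": 0, "dy": 0, "dz": 0, "yaw": 0.46}
    - {"claw": 1, "dx": 0, "dy": 0, "dz": 0, "yaw": 0.46}
    - {"claw": 1, "dx": 1, "dy": -0.9, "dz": 0, "yaw": 0}
    - {"claw": 1, "dx": 1, "dy": -0.9, "dz": 0, "yaw": 0}
    - {"claw": 1, "dx": 1, "dy": -0.9, "dz": 0, "yaw": 0}
  grip_force: 5

```text
time_s: 1.02
ee_pos: [275.7, -457.5, 213.4]
ee_rot: [180.0, 0.0, 15.5]
force: [0.1, 0.5, 0.3]
gripper_width: 43.9
```

Request:
drive_tool:
  moves:
    - {"claw": 1, "dx": 1, "dy": -0.92, "dz": 0, "yaw": 0}
    - {"claw": 1, "dx": 1, "dy": -0.92, "dz": 0, "yaw": 0}
    - {"claw": 1, "dx": 1, "dy": -0.92, "dz": 0, "yaw": 0}
    - {"claw": 1, "dx": 1, "dy": -0.92, "dz": 0, "yaw": 0}
    - {"claw": 1, "dx": 1, "dy": -0.92, "dz": 0, "yaw": 0}

```text
time_s: 1.65
ee_pos: [349.6, -338.3, 213.8]
ee_rot: [179.9, -0.0, 15.4]
force: [-0.2, 0.2, -0.1]
gripper_width: 0.3
```

Request:
drive_tool:
  moves:
    - {"claw": 1, "dx": 1, "dy": -0.92, "dz": 0, "yaw": 0}
    - {"claw": 1, "dx": 1, "dy": -0.92, "dz": 0, "yaw": 0}
    - {"claw": 1, "dx": 1, "dy": -0.92, "dz": 0, "yaw": 0}
    - {"claw": 1, "dx": 1, "dy": -0.92, "dz": 0, "yaw": 0}
    - {"claw": 1, "dx": 1, "dy": -0.92, "dz": 0, "yaw": 0}

```text
time_s: 2.28
ee_pos: [423.7, -219.0, 214.4]
ee_rot: [179.9, -0.1, 15.4]
force: [0.3, -0.1, 0.2]
gripper_width: 0.6
```

Request:
drive_tool:
  moves:
    - {"claw": 1, "dx": 1, "dy": -0.92, "dz": 0, "yaw": 0}
    - {"claw": 1, "dx": 1, "dy": -0.92, "dz": 0, "yaw": 0}
    - {"claw": 1, "dx": 1, "dy": -0.92, "dz": 0, "yaw": 0}
    - {"claw": 1, "dx": 1, "dy": -0.92, "dz": 0, "yaw": 0}
    - {"claw": 1, "dx": 1, "dy": -0.92, "dz": 0, "yaw": 0}

```text
time_s: 2.9
ee_pos: [497.8, -99.7, 214.9]
ee_rot: [179.8, -0.2, 15.4]
force: [1.1, -0.4, -0.8]
gripper_width: 0.5
```

Request:
drive_tool:
  moves:
    - {"claw": 1, "dx": 1, "dy": -0.92, "dz": 0, "yaw": 0}
    - {"claw": 1, "dx": 1, "dy": -0.92, "dz": 0, "yaw": 0}
    - {"claw": 1, "dx": 1, "dy": -0.92, "dz": 0, "yaw": 0}
    - {"claw": 1, "dx": 1, "dy": -0.92, "dz": 0, "yaw": 0}
    - {"claw": 1, "dx": 1, "dy": -0.92, "dz": 0, "yaw": 0}

```text
time_s: 3.52
ee_pos: [572.0, 19.7, 215.2]
ee_rot: [179.8, -0.2, 15.4]
force: [0.1, 0.3, 0.4]
gripper_width: 0.7
```

Request:
drive_tool:
  moves:
    - {"claw": 1, "dx": 1, "dy": -0.92, "dz": 0, "yaw": 0}
    - {"claw": 1, "dx": 1, "dy": -0.92, "dz": 0, "yaw": 0}
    - {"claw": 1, "dx": 1, "dy": -0.92, "dz": 0, "yaw": 0}
    - {"claw": 1, "dx": 1, "dy": -0.92, "dz": 0, "yaw": 0}

```text
time_s: 4.03
ee_pos: [631.2, 115.2, 215.0]
ee_rot: [179.8, -0.2, 15.5]
force: [-0.1, 0.5, -0.2]
gripper_width: 0.7
```

Request:
drive_tool:
  moves:
    - {"claw": 1, "dx": 0.8, "dy": -0.75, "dz": 0, "yaw": 0}
    - {"claw": 1, "dx": 0.8, "dy": -0.75, "dz": 0, "yaw": 0}
    - {"claw": 1, "dx": 0.7, "dy": -0.7, "dz": 0.8, "yaw": 0}
    - {"claw": 1, "dx": 0, "dy": 0, "dz": 1, "yaw": 0}
    - {"claw": 1, "dx": 0, "dy": 0, "dz": 1, "yaw": 0}

```text
time_s: 4.65
ee_pos: [666.4, 174.4, 155.8]
ee_rot: [179.8, -0.3, 15.6]
force: [1.1, 0.3, 0.7]
gripper_width: 0.4
```

Request:
drive_tool:
  moves:
    - {"claw": 1, "dx": 0, "dy": 0, "dz": 1, "yaw": 0}
    - {"claw": 1, "dx": 0, "dy": 0, "dz": 1, "yaw": 0}
    - {"claw": 1, "dx": 0, "dy": 0, "dz": 1, "yaw": 0}
    - {"claw": 1, "dx": 0, "dy": 0, "dz": 0, "yaw": 0}

```text
time_s: 5.15
ee_pos: [663.2, 174.1, 86.5]
ee_rot: [179.8, 0.4, 15.6]
force: [-1.2, 0.2, 0.6]
gripper_width: 0.3
```

```bash
python3 - <<'E'
from ov import *
print(telemetry.state()["ee_pos"])
t=grab_frame("top");s=grab_frame("scene")
cv2.imwrite("pics/f1.png",s["color"])
U=[((705.5,182),15.9,.005)]
draw(t,140,80,250,220,4,"pics/p1.png",U,1.8);draw(s,245,125,345,210,7,"pics/p2.png",U)
e=telemetry.state()["ee_pos"];print(proj(s,e),proj(t,e))
E
```

```text
[663.20412788 174.09399998  86.46450551]
[291.48914567 165.02042275] [190.378104   150.33382579]
```

View pics/p1.png

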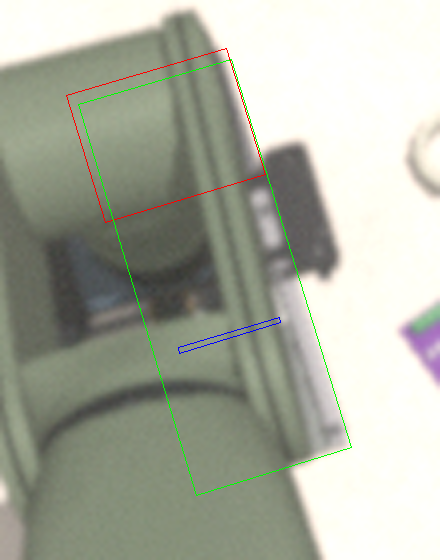

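View pics/p2.png

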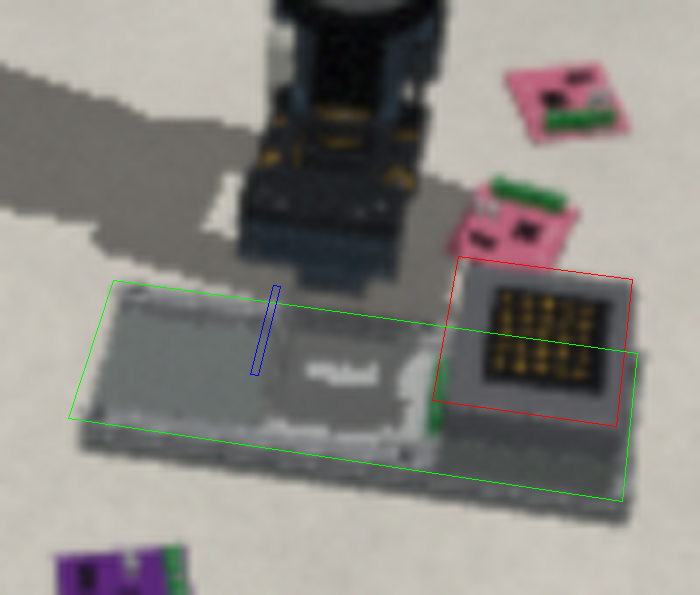

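Request:
drive_tool:
  moves:
    - {"claw": 1, "dx": 0.2, "dy": 0, "dz": 0.7, "yaw": 0}
    - {"claw": 1, "dx": 0.05, "dy": 0, "dz": 0.7, "yaw": 0}
    - {"claw": 1, "dx": 0, "dy": 0, "dz": 0.4, "yaw": 0}
    - {"claw": 1, "dx": 0, "dy": 0, "dz": 0, "yaw": 0}

```text
time_s: 5.75
ee_pos: [671.0, 176.0, 52.0]
ee_rot: [179.8, -0.1, 15.6]
force: [-0.0, -0.2, 0.1]
gripper_width: 0.3
```

Request:
drive_tool:
  moves:
    - {"claw": 1, "dx": -0.15, "dy": 0, "dz": 0.5, "yaw": 0}
    - {"claw": 1, "dx": 0, "dy": 0, "dz": 0.5, "yaw": 0}
    - {"claw": 1, "dx": 0, "dy": 0, "dz": 0.2, "yaw": 0}
    - {"claw": 1, "dx": 0, "dy": 0, "dz": 0, "yaw": 0}

```text
time_s: 6.25
ee_pos: [668.1, 175.1, 26.7]
ee_rot: [179.8, -0.1, 15.6]
force: [0.1, -0.2, 0.3]
gripper_width: 0.6
```

```bash
python3 - <<'E'
from ov import *
st=telemetry.state();print(st["ee_pos"],st["force"])
s=grab_frame("scene")
draw(s,245,125,345,210,7,"pics/q2.png",[])
E
```

```text
[668.07447536 175.06540015  26.67763389] [ 0.10527519 -0.18976369  0.32747182]
```

View pics/q2.png

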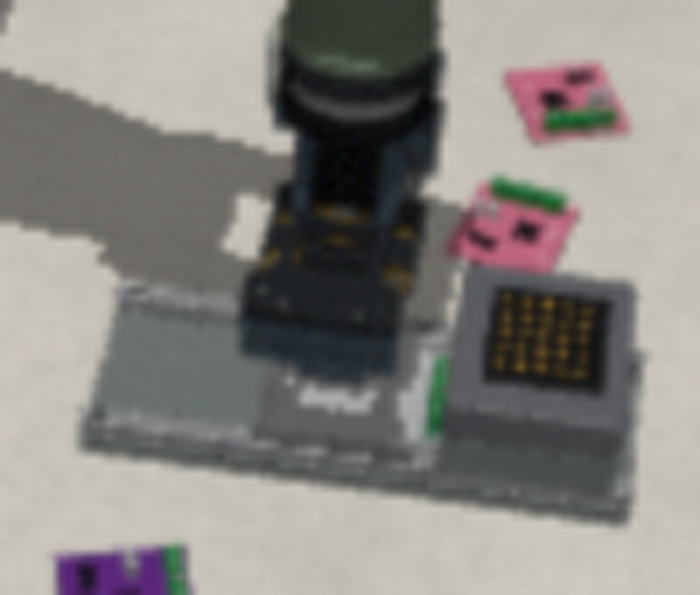

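The fingertip is down behind the lip over the empty floor with about 0 N on it. The board is still a green sliver at the head. Now I'll draw out in small steps.

Request:
drive_tool:
  moves:
    - {"claw": 1, "dx": -0.3, "dy": 0, "dz": 0, "yaw": 0}
    - {"claw": 1, "dx": -0.3, "dy": 0, "dz": 0, "yaw": 0}
    - {"claw": 1, "dx": -0.3, "dy": 0, "dz": 0, "yaw": 0}
    - {"claw": 1, "dx": -0.3, "dy": 0, "dz": 0, "yaw": 0}

```text
time_s: 6.8
ee_pos: [646.7, 168.9, 28.0]
ee_rot: [179.7, -0.6, 15.6]
force: [3.4, -0.2, -1.9]
gripper_width: 0.7
```

Request:
drive_tool:
  moves:
    - {"claw": 1, "dx": -0.4, "dy": 0, "dz": 0.03, "yaw": 0}
    - {"claw": 1, "dx": -0.4, "dy": 0, "dz": 0.03, "yaw": 0}
    - {"claw": 1, "dx": -0.4, "dy": 0, "dz": 0.03, "yaw": 0}
    - {"claw": 1, "dx": -0.4, "dy": 0, "dz": 0, "yaw": 0}

```text
time_s: 7.3
ee_pos: [615.9, 159.6, 27.9]
ee_rot: [179.7, -0.9, 15.6]
force: [3.3, -0.4, 0.9]
gripper_width: 0.6
```

Request:
drive_tool:
  moves:
    - {"claw": 1, "dx": -0.4, "dy": 0, "dz": 0, "yaw": 0}
    - {"claw": 1, "dx": -0.4, "dy": 0, "dz": 0, "yaw": 0}
    - {"claw": 1, "dx": -0.4, "dy": 0, "dz": 0, "yaw": 0}
    - {"claw": 1, "dx": -0.4, "dy": 0, "dz": 0, "yaw": 0}

```text
time_s: 7.8
ee_pos: [583.2, 150.0, 27.6]
ee_rot: [179.6, -0.9, 15.6]
force: [3.1, -0.7, 0.7]
gripper_width: 0.3
```

Request:
drive_tool:
  moves:
    - {"claw": 1, "dx": -0.3, "dy": 0, "dz": 0, "yaw": 0}
    - {"claw": 1, "dx": -0.3, "dy": 0, "dz": 0, "yaw": 0}
    - {"claw": 1, "dx": -0.2, "dy": 0, "dz": 0, "yaw": 0}

```text
time_s: 8.18
ee_pos: [566.2, 145.3, 27.3]
ee_rot: [179.6, -0.9, 15.6]
force: [2.8, -1.6, 1.5]
gripper_width: 0.7
```

Request:
drive_tool:
  moves:
    - {"claw": 1, "dx": -0.2, "dy": 0, "dz": 0, "yaw": 0}
    - {"claw": 1, "dx": -0.2, "dy": 0, "dz": 0, "yaw": 0}

```text
time_s: 8.43
ee_pos: [565.6, 145.1, 27.8]
ee_rot: [179.6, -1.9, 15.7]
force: [12.3, 1.6, -7.0]
gripper_width: 0.5
```

Request:
drive_tool:
  moves:
    - {"claw": 1, "dx": -0.3, "dy": 0, "dz": 0, "yaw": 0}
    - {"claw": 1, "dx": -0.3, "dy": 0, "dz": 0, "yaw": 0}

```text
time_s: 8.68
ee_pos: [566.2, 145.3, 28.4]
ee_rot: [179.6, -3.5, 15.7]
force: [15.3, 2.7, -9.6]
gripper_width: 0.7
```

At the stop: 15 N with no further travel, about 100 mm out. Next I'll back off a little and lift straight up.

Request:
drive_tool:
  moves:
    - {"claw": 1, "dx": 0.4, "dy": 0, "dz": 0, "yaw": 0}
    - {"claw": 1, "dx": 0.1, "dy": 0, "dz": -0.2, "yaw": 0}
    - {"claw": 1, "dx": 0, "dy": 0, "dz": -0.5, "yaw": 0}
    - {"claw": 1, "dx": 0, "dy": 0, "dz": -1, "yaw": 0}

```text
time_s: 9.18
ee_pos: [568.0, 147.2, 60.7]
ee_rot: [179.7, -2.6, 15.6]
force: [0.2, 0.9, -0.2]
gripper_width: 0.2
```

Request:
drive_tool:
  moves:
    - {"claw": 1, "dx": 0, "dy": 0, "dz": -1, "yaw": 0}
    - {"claw": 1, "dx": 0, "dy": 0, "dz": -1, "yaw": 0}
    - {"claw": 1, "dx": 0, "dy": 0, "dz": -1, "yaw": 0}
    - {"claw": 1, "dx": 0, "dy": 0, "dz": -1, "yaw": 0}

```text
time_s: 9.68
ee_pos: [560.0, 146.0, 144.6]
ee_rot: [179.8, -2.2, 15.6]
force: [-0.5, 1.6, -0.1]
gripper_width: 0.2
```

Request:
drive_tool:
  moves:
    - {"claw": 1, "dx": 0, "dy": 0, "dz": 0, "yaw": 0.87}
    - {"claw": 1, "dx": 0, "dy": 0, "dz": 0, "yaw": 0.87}
    - {"claw": 1, "dx": 0, "dy": 0, "dz": 0, "yaw": 0.87}
    - {"claw": 1, "dx": 0, "dy": 0, "dz": 0, "yaw": 0.87}
    - {"claw": 1, "dx": 0, "dy": 0, "dz": 0, "yaw": 0}

```text
time_s: 10.3
ee_pos: [556.1, 145.6, 149.5]
ee_rot: [-179.0, -1.9, -15.3]
force: [-0.8, -0.3, 1.1]
gripper_width: 0.3
```

Request:
drive_tool:
  moves:
    - {"claw": 1, "dx": 0.18, "dy": 1, "dz": 0, "yaw": 0}
    - {"claw": 1, "dx": 0.18, "dy": 1, "dz": 0, "yaw": 0}
    - {"claw": 1, "dx": 0.18, "dy": 1, "dz": 0, "yaw": 0}
    - {"claw": 1, "dx": 0.18, "dy": 1, "dz": 0, "yaw": 0}
    - {"claw": 1, "dx": 0.18, "dy": 1, "dz": 0, "yaw": 0}

```text
time_s: 10.92
ee_pos: [544.3, 37.3, 148.8]
ee_rot: [-179.2, -1.8, -14.7]
force: [-0.4, 0.2, 0.3]
gripper_width: 0.3
```

Request:
drive_tool:
  moves:
    - {"claw": 1, "dx": 0, "dy": 1, "dz": 0, "yaw": 0}
    - {"claw": 1, "dx": 0, "dy": 1, "dz": 0, "yaw": 0}
    - {"claw": 1, "dx": 0, "dy": 1, "dz": 0, "yaw": 0}
    - {"claw": 1, "dx": 0, "dy": 1, "dz": 0, "yaw": 0}
    - {"claw": 1, "dx": 0, "dy": 0, "dz": 0, "yaw": 0}

```text
time_s: 11.55
ee_pos: [519.2, -49.2, 148.0]
ee_rot: [-179.4, -1.6, -14.5]
force: [-0.7, 0.6, -0.5]
gripper_width: 0.7
```

```bash
python3 - <<'E'
from ov import *
t=grab_frame("top");s=grab_frame("scene")
st=telemetry.state();print(st["ee_pos"],st["ee_rot"])
U=[((709,178.6),15.6,.1),((740,-168),-14.2,.1)]
cv2.imwrite("pics/r0.png",t["color"])
draw(t,148,70,360,210,3,"pics/r1.png",U,1.8);draw(s,205,140,345,300,4,"pics/r2.png",U)
E
```

```text
[519.88085319 -47.96079069 148.06637187] [-179.32934991   -1.65239207  -14.48010742]
```

View pics/r1.png

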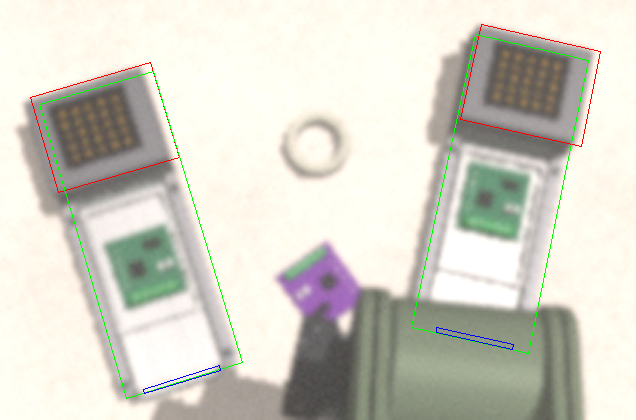

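View pics/r2.png

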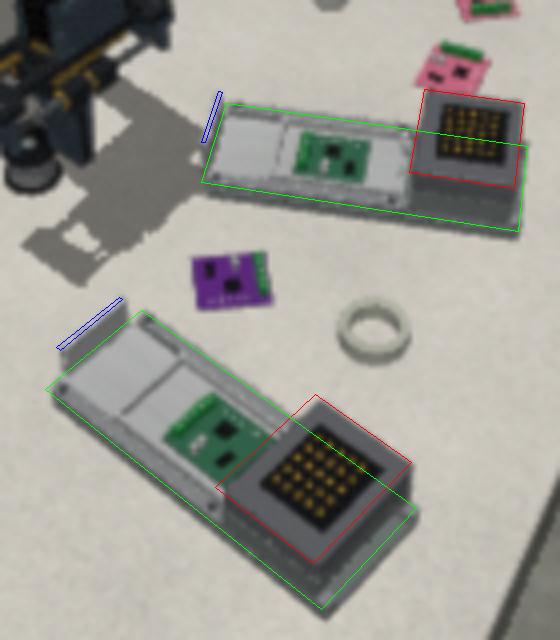

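The finished carrier is out to its stop: its lip lies on the base's front end, and the board lies in the pocket at ~(145,265) in the crop. Now I'll move to the front of the waiting lip.

Request:
drive_tool:
  moves:
    - {"claw": 1, "dx": 0.6, "dy": 1, "dz": 0, "yaw": 0}
    - {"claw": 1, "dx": 0.6, "dy": 1, "dz": 0, "yaw": 0}
    - {"claw": 1, "dx": 0.3, "dy": 1, "dz": 0.5, "yaw": 0}
    - {"claw": 1, "dx": 0, "dy": 0, "dz": 1, "yaw": 0}
    - {"claw": 1, "dx": 0, "dy": 0, "dz": 1, "yaw": 0}

```text
time_s: 12.28
ee_pos: [538.6, -112.3, 99.0]
ee_rot: [-179.2, -1.9, -14.1]
force: [0.3, -0.2, -0.3]
gripper_width: 0.5
```

Request:
drive_tool:
  moves:
    - {"claw": 1, "dx": 0, "dy": 0, "dz": 0.8, "yaw": 0}
    - {"claw": 1, "dx": 0, "dy": 0, "dz": 0, "yaw": 0}

```text
time_s: 12.52
ee_pos: [538.5, -110.7, 81.1]
ee_rot: [-179.2, -1.7, -13.9]
force: [-0.3, -0.1, -0.3]
gripper_width: 0.5
```

Request:
drive_tool:
  moves:
    - {"claw": 1, "dx": 0, "dy": 0.25, "dz": 0.9, "yaw": 0}
    - {"claw": 1, "dx": 0, "dy": 0, "dz": 0.9, "yaw": 0}
    - {"claw": 1, "dx": 0, "dy": 0, "dz": 0.8, "yaw": 0}
    - {"claw": 1, "dx": 0, "dy": 0, "dz": 0, "yaw": 0}

```text
time_s: 13.02
ee_pos: [542.1, -114.1, 30.5]
ee_rot: [-179.2, -2.1, -13.7]
force: [-0.7, -0.3, -0.9]
gripper_width: 0.8
```

```bash
python3 - <<'E'
from ov import *
s=grab_frame("scene")
st=telemetry.state();print(st["ee_pos"],st["ee_rot"],st["force"])
draw(s,195,170,315,300,5,"pics/v2.png",[])
E
```

```text
[ 542.76858247 -114.33293857   31.27141413] [-179.19907884   -2.1786325   -13.72374743] [0.58887163 0.3712901  1.05333503]
```

View pics/v2.png

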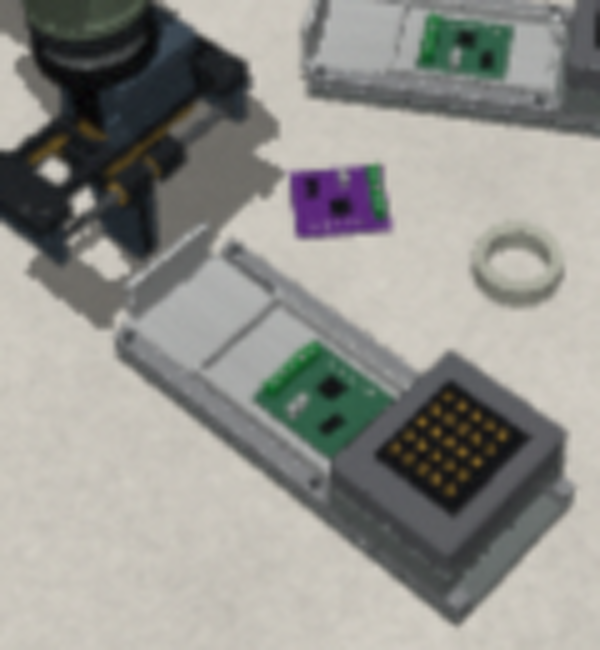

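Request:
drive_tool:
  moves:
    - {"claw": 1, "dx": 0.4, "dy": 0, "dz": 0.1, "yaw": 0}
    - {"claw": 1, "dx": 0.4, "dy": 0, "dz": 0.05, "yaw": 0}
    - {"claw": 1, "dx": 0.3, "dy": 0, "dz": 0.05, "yaw": 0}
    - {"claw": 1, "dx": 0.3, "dy": 0, "dz": 0.02, "yaw": 0}

```text
time_s: 13.58
ee_pos: [571.2, -121.1, 29.5]
ee_rot: [-179.2, -2.1, -13.7]
force: [-2.5, 0.3, 2.4]
gripper_width: 0.3
```

Request:
drive_tool:
  moves:
    - {"claw": 1, "dx": 0.4, "dy": 0, "dz": 0.02, "yaw": 0}
    - {"claw": 1, "dx": 0.4, "dy": 0, "dz": 0.02, "yaw": 0}
    - {"claw": 1, "dx": 0.4, "dy": 0, "dz": 0.02, "yaw": 0}
    - {"claw": 1, "dx": 0.4, "dy": 0, "dz": 0.02, "yaw": 0}

```text
time_s: 14.08
ee_pos: [603.8, -129.2, 29.1]
ee_rot: [-179.2, -2.0, -13.7]
force: [-2.8, 0.3, 2.3]
gripper_width: 0.5
```

Request:
drive_tool:
  moves:
    - {"claw": 1, "dx": 0.4, "dy": 0, "dz": 0.03, "yaw": 0}
    - {"claw": 1, "dx": 0.4, "dy": 0, "dz": 0.03, "yaw": 0}
    - {"claw": 1, "dx": 0.4, "dy": 0, "dz": 0.03, "yaw": 0}
    - {"claw": 1, "dx": 0.4, "dy": 0, "dz": 0.03, "yaw": 0}

```text
time_s: 14.58
ee_pos: [637.3, -137.3, 27.7]
ee_rot: [-179.2, -2.0, -13.7]
force: [-2.4, 1.3, 2.2]
gripper_width: 0.4
```

Request:
drive_tool:
  moves:
    - {"claw": 1, "dx": 0.3, "dy": 0, "dz": 0.02, "yaw": 0}
    - {"claw": 1, "dx": 0.25, "dy": 0, "dz": 0.02, "yaw": 0}

```text
time_s: 14.82
ee_pos: [649.0, -140.2, 27.1]
ee_rot: [-179.2, -2.0, -13.7]
force: [-3.2, -0.1, 1.9]
gripper_width: 0.4
```

Request:
drive_tool:
  moves:
    - {"claw": 1, "dx": 0.2, "dy": 0, "dz": 0.02, "yaw": 0}
    - {"claw": 1, "dx": 0.2, "dy": 0, "dz": 0.02, "yaw": 0}

```text
time_s: 15.08
ee_pos: [654.7, -141.5, 26.4]
ee_rot: [-179.2, -1.7, -13.7]
force: [-12.9, 2.8, 9.1]
gripper_width: 0.6
```

Request:
drive_tool:
  moves:
    - {"claw": 1, "dx": 0.3, "dy": 0, "dz": 0, "yaw": 0}
    - {"claw": 1, "dx": 0.3, "dy": 0, "dz": 0, "yaw": 0}

```text
time_s: 15.32
ee_pos: [654.5, -141.5, 26.5]
ee_rot: [-179.2, -0.0, -13.7]
force: [-16.4, 4.2, 12.5]
gripper_width: 0.5
```

It stops firmly at 16 N with the finger centre at unit x ≈ -89 mm, the value expected at home. I'll back off, lift and look.

Request:
drive_tool:
  moves:
    - {"claw": 1, "dx": -0.5, "dy": 0, "dz": 0, "yaw": 0}
    - {"claw": 1, "dx": -0.5, "dy": 0, "dz": -0.2, "yaw": 0}
    - {"claw": 1, "dx": 0, "dy": 0, "dz": -0.8, "yaw": 0}
    - {"claw": 1, "dx": 0, "dy": 0, "dz": -1, "yaw": 0}
    - {"claw": 1, "dx": 0, "dy": 0, "dz": -1, "yaw": 0}

```text
time_s: 15.95
ee_pos: [636.9, -137.9, 89.6]
ee_rot: [-179.2, -0.5, -13.7]
force: [0.3, -0.2, 0.2]
gripper_width: 0.8
```

Request:
drive_tool:
  moves:
    - {"claw": 1, "dx": -1, "dy": 0, "dz": -1, "yaw": 0}
    - {"claw": 1, "dx": -1, "dy": 0, "dz": -1, "yaw": 0}
    - {"claw": 1, "dx": -1, "dy": 0, "dz": -0.5, "yaw": 0}
    - {"claw": 1, "dx": -1, "dy": 0, "dz": 0, "yaw": 0}
    - {"claw": 1, "dx": -1, "dy": 0, "dz": 0, "yaw": 0}

```text
time_s: 16.58
ee_pos: [545.0, -116.3, 149.1]
ee_rot: [-179.2, -1.9, -13.7]
force: [-0.2, -0.8, -0.4]
gripper_width: 0.4
```

Request:
drive_tool:
  moves:
    - {"claw": 1, "dx": -1, "dy": 0, "dz": 0, "yaw": 0}
    - {"claw": 1, "dx": -1, "dy": 0, "dz": 0, "yaw": 0}
    - {"claw": 1, "dx": -1, "dy": 0, "dz": 0, "yaw": 0}
    - {"claw": 1, "dx": -1, "dy": 0, "dz": 0, "yaw": 0}
    - {"claw": 1, "dx": 0, "dy": 0, "dz": 0, "yaw": 0}

```text
time_s: 17.2
ee_pos: [469.9, -97.9, 153.5]
ee_rot: [-179.2, -2.9, -13.7]
force: [0.2, -0.0, 0.5]
gripper_width: 0.6
```

```bash
python3 - <<'E'
from ov import *
t=grab_frame("top");s=grab_frame("scene")
st=telemetry.state();print(st["time_s"],st["ee_pos"],st["force"])
U=[((709,178.6),15.6,.1),((740,-168),-14.2,.0)]
draw(t,148,70,360,210,3,"pics/w1.png",U,1.8);draw(s,205,140,345,300,4,"pics/w2.png",U);cv2.imwrite("pics/w3.png",s["color"]);cv2.imwrite("pics/w4.png",t["color"])
E
```

```text
17.3 [471.44843447 -98.36706769 153.49254999] [ 0.28908706 -0.5833173   0.09881717]
```

View pics/w1.png

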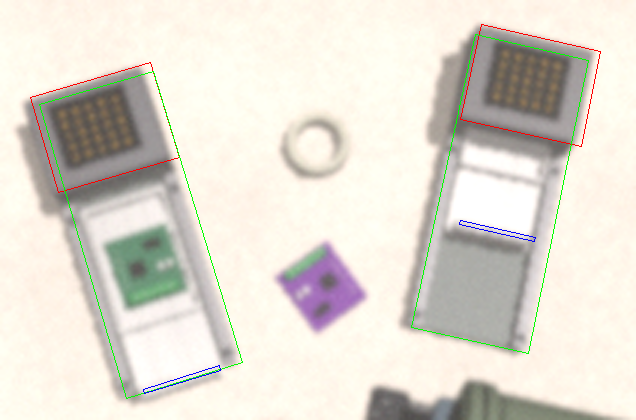

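View pics/w2.png

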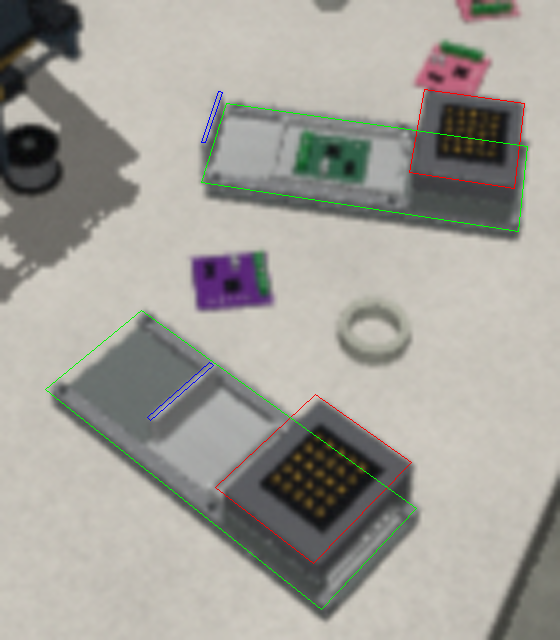

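View pics/w3.png

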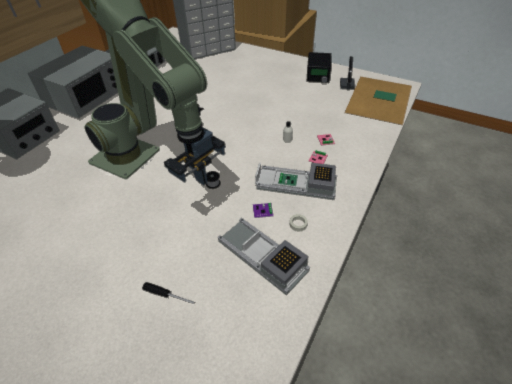

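```bash
python3 - <<'E'
from ov import *
t=grab_frame("top");s=grab_frame("scene")
U=[((737.5,-164.5),-13.9,.0)];V=[((741.5,-170),-13.9,.0)]
draw(t,275,72,360,196,4,"pics/x1.png",U,1.6);draw(s,212,208,314,300,6,"pics/x2.png",V)
a=cv2.imread("pics/x1.png");b=cv2.imread("pics/x2.png");cv2.imwrite("pics/x1.png",a)
E
```

```text
(no output)
```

View pics/x1.png

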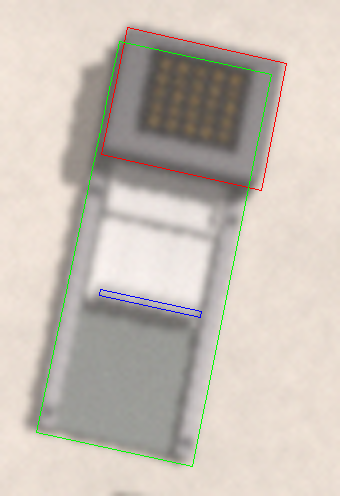

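View pics/x2.png

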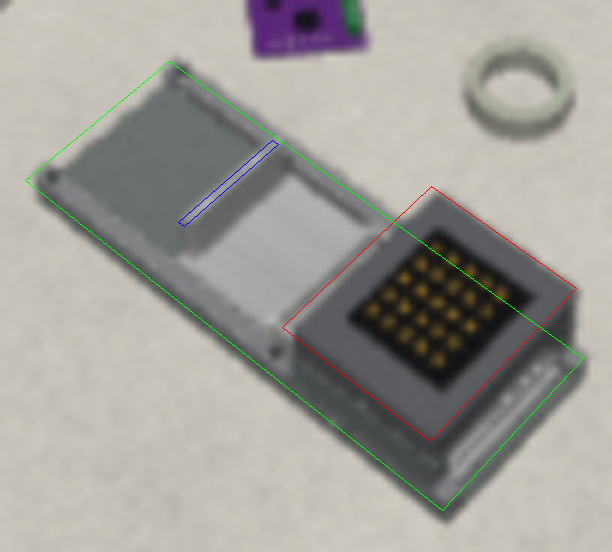

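Both views put the waiting lip at the home mark within 1–2 px. The carrier tail shows behind its head, and the other things on the bench stand where they were. Handing in.

```bash
python3 - <<'E'
from workcell import job,telemetry
print(telemetry.state()["force"]);print(job.job_done())
E
```

```text
[ 1.02420925 -0.41315995  0.24012867]
the job is handed in; nothing more can be done
None
```

I drew the finished board's carrier out to its stop, then pushed the waiting carrier fully home. I handed the job in at about 17.4 s; it reports no verdict.

- **Finished carrier (left unit):** I hooked the shut fingertips behind the lip and drew it out. It stopped firmly at about 15 N, with the fingertip within about 2 mm of where the outer stop should put it. The pictures show the lip at the front end of the base and the board lying in its pocket.
- **Waiting carrier (right unit):** I pushed with the fingers on the front of its lip. It stopped firmly at about 16 N, with the fingers at the position expected for fully home. The pictures show the lip at the home position and the carrier's tail showing behind the test head. The board is now hidden under the head, so I could not see it directly.
- **Disagreement:** the two cameras placed the units about 3–10 mm apart, more than the stated calibration. I used positions between the two and relied on the firm stops for the end positions.
- **Other things:** the robot ended clear of everything, with about 1 N or less on the wrist. The bystanders and the pink and purple boards look unmoved.

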